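Shut and lock the peg shaper

ROBOT

A 6-joint arm with a two-finger parallel gripper is mounted at the origin on the work surface. World frame = base frame: x ahead of the robot, y to its left, z up, the work surface at z = 0. Lengths are in m, angles in rad, forces in N, time in s.
With the tool pointing down it reaches from about 0.275 to 0.825 m from the base axis. Payload 5.2 kg.
Tool frame: the origin (TCP) lies between the finger pads; the fingertips stand 25 mm ahead of it and the grasp point (between the pads) lies 6 mm ahead of it; z points along the fingers, y is the direction in which the jaws open and shut (so a half turn about z gives the same grasp; the last joint's range is limited). The gripper opens to 93 mm and grips with 3 to 60 N. Pads are 15 mm wide; open, the fingers measure 128 mm over their backs; the gripper's body (75 mm by 188 mm) begins 65 mm behind the grasp point.
Start: joints at [0.995, 0.259, 1.535, -0, 1.348, -0.203], TCP at [0.2, 0.512, 0.244] pointing down, gripper open.
Joint ranges: [-3.14, 3.14], [-0.91, 2.08], [0.19, 2.58], [-1.22, 4.36], [0.22, 2.71], [-3.12, 3.12]. Speed limits (rad/s): [2.57, 2.57, 3.14, 3.14, 3.14, 3.14].

INTERFACE

Orientations are given as a 3x3 rotation matrix whose columns are the frame's x, y, z axes.
In Python, from workcell import env gives the robot as it stands.
- The arm moves only by the shell command python3 -m crank 'ROWS' [FORCE]. ROWS is JSON, one flat list of numbers, 7 for each row, row after row: the turn, a rotation vector about the tool's x, y, z in rad, then the shift along the tool's x, y, z in mm, then the finger opening in mm, from 0 to 93. In form: [ax, ay, az, dx, dy, dz, claw, ax, ay, az, dx, dy, dz, claw, ...]. A call has 1 to 5 rows; each row is the pose to reach, as a shift and turn from the pose commanded when the call began, along the tool's axes at that moment; what a row does not reach only later rows make up. A row lasts 1/8 s, in which the tool goes at most 62.5 mm and 10.7 degrees, less where a joint would pass 70% of its speed; a pose out of reach is approached as far as the arm can. A call with a gripper value outside its range is refused whole. The fingers move at their own pace and stop on an object; FORCE is the grip in N (left out, the last holds). Time passes only in rows, so rows that repeat a pose let the fingers close. It gives the time, the measured TCP pose, the force and the opening at its end, in the units of the state.
- env.get_state(): the state, without advancing time (a new reading comes with each control period).
- env.camera(name): name is "scene" or "top"; returns a dict with "img" (400x640x3 uint8, blue, green, red), "camera_matrix" (3x3 intrinsics, pixels), "rvec" (rotation vector, rad) and "tvec" (3), from world to camera coordinates, as OpenCV has them. Camera axes: x right, y down, z forward; pixel columns grow to the right and rows downward; lengths in m; the calibration is good to about 2 mm. A picture is of the moment at which its call begins. There is no depth.
- env.finish_job(): hands the job in, once; it reports no verdict.
The state is a dict: "time_s": time; "q": joint angles; "qvel": joint speeds; "tau": joint torques, N m; "tcp_pos": TCP position; "orientation": TCP orientation; "ft_force": force on the tool from outside, world axes, zero at the start; "moment": the same for the moment, N m; "grip_width": finger opening in m.
Only numpy, scipy, OpenCV 4.12 (cv2) and the standard library are available. Lean on these libraries where they do the work, as an engineer would, in place of code of your own. Each camera call takes 0.05 s, during which the arm holds its last target.

TASK

A peg blank lies ready in the brass peg shaper. Press the shaper's hinged cover fully down with the fingertips; only then push the red-balled lever forward over its dead point until it snaps into lock, and come away. Do not lift the shaper or shove it out of its place, and leave the pegs in the stand, the nut, the reamer handle and the sharpener alone.

Things in the scene. Friction and masses are not known exactly. Their poses are not given: they have to be found in the camera images.
- shaper: Brass peg shaper on a loose dark steel base plate 170 (x) x 190 (y) x 12 mm, about 3 kg; it slides or tips if shoved over 15 N. Origin: centre of the underside, on the bench. +x is forward (roughly away from the robot), +y its left. Brass block x -25..55, y 0..80, top z 44 mm, a peg blank in its groove (head sticks out to x -63, y 40 mm). Lever to the right, y -35 mm. All offsets are in this frame.
- cover (a joint): Angle (rad) of the brass cover: 0 = fully shut, flat on the block, top face at z 50 mm; positive = free edge raised; starts at 0.5 to 1.1. Stiff hinge (0.09 N m): it stays where it is left, so it must be pressed all the way down, e.g. straight down at x 27, y 45 mm with 2 to 5 N.
- cover_lip (a point): Middle of the cover's free edge, top face; moves with the cover. Shut: x -25, y 40, z 50 mm.
- cover_hinge (a point): Middle of the cover's hinge line, which is parallel to the shaper's y: x 55, y 40, z 47 mm. The cover plate, 80 x 80 x 6 mm, spans y 0..80 mm and reaches 80 mm from here to -x when shut. An ear 32 mm wide (x -23..9 mm when shut) runs from its right edge out to y -45 mm, for the lever's nose to hold down.
- lever_axis (a point): Centre of the lever's pivot between two steel cheeks: x -35, y -35, z 56 mm. The axis is parallel to the shaper's y; positive turning carries the ball towards +x. A nose 37 mm long points up at the start and lies level over the cover's ear when locked.
- lever (a joint): Angle (rad) of the over-centre lever: 0 (the start) = unlocked at its rear stop, leaning 50 deg back to -x; 0.7 = dead point, nearly upright; 1.4 = locked at its front stop, leaning 30 deg to +x. A spring drives it from the dead point to either stop: let go before 0.7 it springs back, beyond it snaps to 1.4 by itself. About 6 N at the ball at first, falling to nothing at the dead point.
- lever_ball (a point): Centre of the red ball, 24 mm across, on the lever's end, 75 mm from its axis; the steel shaft below is 10 mm thick. Moves with the lever: x -92, y -35, z 104 mm at the start, z 131 mm when upright, x 3, z 121 mm when locked.
- stand: Black walnut peg stand, fixed, 50 x 130 x 35 mm, origin at the centre of its underside, long side along its y. To the shaper's left. Bystander.
- nut: Bone violin nut, 24 x 34 x 8 mm, loose, origin at the centre of its underside. Bystander.
- reamer: Beech reamer handle lying down, 100 mm long along its y, 26 mm thick, loose, origin at the centre of its underside. Bystander.
- sharpener: Green enamel pencil sharpener, 26 x 45 x 32 mm, loose, origin at the centre of its underside. Bystander.
- peg0: Rosewood violin peg, 77 mm long, upright and loose in a hole of the stand, its top 85 mm above the bench; origin at its foot, z up along the peg. Bystander.
- peg1: Rosewood violin peg, 77 mm long, upright and loose in a hole of the stand, its top 85 mm above the bench; origin at its foot, z up along the peg. Bystander.
- peg2: Rosewood violin peg, 77 mm long, upright and loose in a hole of the stand, its top 85 mm above the bench; origin at its foot, z up along the peg. Bystander.

How it is judged:
On the way, in this order (a step that is already met when the one before it is completed fails the run):
1. the cover is pressed fully down (value of joint cover below 0.06 rad), for 0.2 s.
2. the lever is snapped into lock (value of joint lever above 1.3 rad), for 0.2 s.
At the end, for the whole second after the job is handed in: The cover is shut (within 0.06 rad) and the lever stands in its locked position (beyond 1.3 of 1.4 rad); the shaper stands flat, at rest, within 40 mm of its first place; the three pegs stand upright in the stand and they and the other bystanders are within 25 mm of where they were (value of joint cover below 0.06 rad and value of joint lever above 1.3 rad and distance of shaper from where it was at the start of the episode below 0.04 m and angle between shaper's own z axis and vertical below 0.05 rad and linear speed of shaper below 0.02 m/s and angle between each of peg0, peg1, peg2's own z axis and vertical below 0.2 rad and distance of each of peg0, peg1, peg2, nut, reamer, sharpener from where it was at the start of the episode below 0.025 m); the robot touches nothing.
It fails at once if the lever is pushed past its dead point while the cover is not down (value of joint lever above 0.75 rad and value of joint cover above 0.12 rad).
It fails at once if the shaper is lifted, tipped or shoved out of its place (height (world z) of shaper above 0.012 m or angle between shaper's own z axis and vertical above 0.15 rad or distance of shaper from where it was at the start of the episode above 0.04 m).
It fails at once if a bystander is moved, lifted or carried (distance of any of peg0, peg1, peg2, nut, reamer, sharpener from where it was at the start of the episode above 0.025 m).
It also fails if it takes over 42 s, if anything falls off the work surface, if the arm or the gripper's body presses on something with over 40 N, if the wrist force passes 120 N, or if a joint passes its speed limit or range.

## Working session

There is one attempt and no reset: what is moved stays moved. The work goes in short steps, Python scripts to look and compute and a shell command to move; the robot and the scene stay as the last step left them, time stands still between calls to the robot, and variables do not carry over. Pictures are saved under pics/ and viewed, and the job is handed in when it is done.

```bash
mkdir -p pics; ls; python3 - <<'E'
from workcell import env
import cv2,pickle
d={}
for n in("scene","top"):
    c=env.camera(n); cv2.imwrite(f"pics/{n}0.png",c["img"]); d[n]=c
    print(n,c["camera_matrix"].tolist(),c["rvec"],c["tvec"])
pickle.dump(d,open("c0.pkl","wb"))
s=env.get_state();print(s)
E
```

```text
pics
scene [[441.8638652137711, 0.0, 321.0409454268436], [0.0, 441.8638652137711, 202.04106923418584], [0.0, 0.0, 1.0]] [ 1.18740648  2.38946656 -0.90405257] [ 0.34754803 -0.37198388  1.31826609]
top [[400.29025537757747, 0.0, 320.0947270438703], [0.0, 400.29025537757747, 202.56710088404182], [0.0, 0.0, 1.0]] [ 2.07451087 -2.14058447  0.18340066] [0.08714611 0.65005792 0.92340069]
{'time_s': 0.1, 'q': array([ 9.95227126e-01,  2.59263686e-01,  1.53593574e+00, -9.81984291e-06,
        1.34803146e+00, -2.02809498e-01]), 'qvel': array([-0.00084147, -0.00177241, -0.0022419 , -0.00130279, -0.00134999,
        0.00154075]), 'tau': array([ 1.79063580e-03, -4.38213265e+01, -2.84643531e+01,  7.18570501e-02,
        3.61949403e-02, -9.00061150e-05]), 'tcp_pos': array([0.20004102, 0.51185253, 0.2429195 ]), 'orientation': array([[-9.31326497e-01,  3.64184260e-01, -8.83673816e-04],
       [ 3.64185191e-01,  9.31325530e-01, -1.37949428e-03],
       [ 3.20597883e-04, -1.60658049e-03, -9.99998658e-01]]), 'ft_force': array([ 0.23295545,  0.14669984, -0.15054828]), 'moment': array([ 0.00074458, -0.0304573 , -0.04407708]), 'grip_width': 0.09302231304678708}
```

View pics/scene0.png

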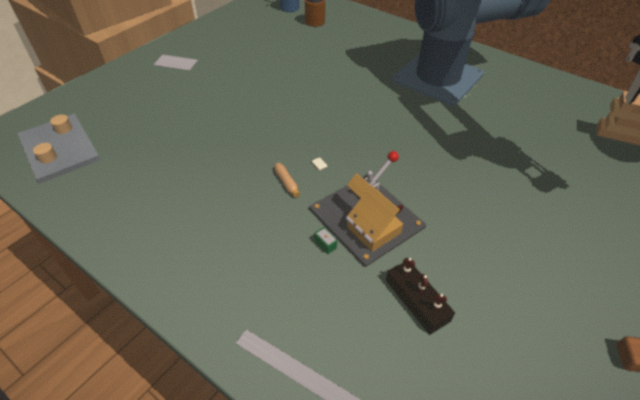

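View pics/top0.png

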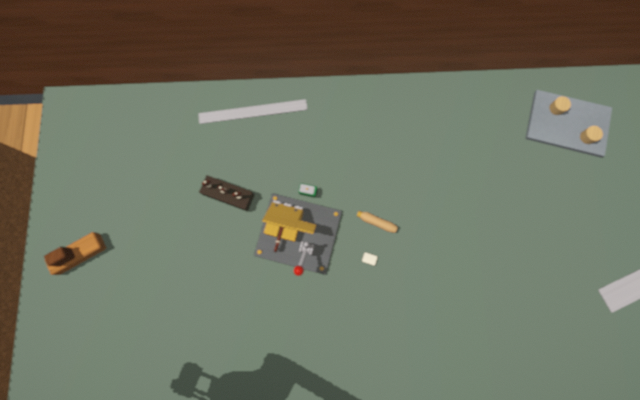

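The scene picture shows the shaper's plate around px (367,220), its raised cover around (375,205) and the red ball at (394,156). In the top picture the plate is around (298,233), the ball at (298,270), the stand at (227,193), the sharpener at (308,190), the reamer at (378,222) and the nut at (370,259). Next I'll enlarge both and measure.

```bash
cat > h.py <<'E'
import numpy as np,cv2,pickle
def cam(c):
    R,_=cv2.Rodrigues(c["rvec"]);return c["camera_matrix"],R,np.ravel(c["tvec"])
def plane(c,uv,z):
    K,R,t=cam(c);d=R.T@np.linalg.solve(K,[uv[0],uv[1],1.]);o=-R.T@t
    return o+d*(z-o[2])/d[2]
def tri(c1,u1,c2,u2):
    P=[]
    for c in(c1,c2):
        K,R,t=cam(c);P.append(K@np.c_[R,t])
    X=cv2.triangulatePoints(P[0],P[1],np.float64(u1),np.float64(u2)).ravel();return X[:3]/X[3]
def proj(c,p):
    return cv2.projectPoints(np.float64(p).reshape(-1,1,3),c["rvec"],c["tvec"],c["camera_matrix"],None)[0].reshape(-1,2)
def red(c):
    h=cv2.cvtColor(c["img"],cv2.COLOR_BGR2HSV);m=((h[...,0]<5)|(h[...,0]>175))&(h[...,1]>200)&(h[...,2]>110)
    n,l,s,ce=cv2.connectedComponentsWithStats(m.astype(np.uint8));i=1+np.argmax(s[1:,4]);return ce[i],s[i]
E
python3 - <<'E'
from h import *
d=pickle.load(open("c0.pkl","rb"))
for n,(x,y) in dict(top=(235,160),scene=(300,140)).items():
    print(n,red(d[n])); im=d[n]["img"][y:y+130,x:x+140] if n=="scene" else d[n]["img"][y:y+130,x:x+175]
    im=cv2.resize(im,None,fx=4.5,fy=4.5,interpolation=cv2.INTER_CUBIC); cv2.imwrite(f"pics/{n}0z.png",cv2.convertScaleAbs(im,alpha=1.6))
print(tri(d["top"],red(d["top"])[0],d["scene"],red(d["scene"])[0]))
c=d["top"];h=cv2.cvtColor(c["img"],cv2.COLOR_BGR2HSV)
m=(h[...,1]<60)&(h[...,2]<95)
m[:, :250]=0;m[:,350:]=0;m[:185]=0;m[290:]=0
m=m.astype(np.uint8)
m=cv2.morphologyEx(m,cv2.MORPH_OPEN,np.ones((3,3)))
ct=max(cv2.findContours(m,0,2)[0],key=cv2.contourArea)
r=cv2.minAreaRect(ct);b=cv2.boxPoints(r);print(r,b)
for p in b: print(plane(c,p,.012))
print(h[262,270],h[262,240])
E
```

```text
top (array([298.05128205, 270.23076923]), array([295, 267,   7,   7,  39], dtype=int32))
scene (array([395., 158.]), array([395, 158,   1,   1,   1], dtype=int32))
[0.48698204 0.1238856  0.10054959]
((318.7099609375, 254.0299835205078), (12.162237167358398, 21.920310974121094), 8.130102157592773) [[311.13998 264.02   ]
 [314.23996 242.31998]
 [326.27994 244.03998]
 [323.17996 265.74   ]]
[0.50543647 0.09500309 0.012     ]
[0.56004177 0.08573791 0.012     ]
[0.55469353 0.05512996 0.012     ]
[0.50023024 0.06469381 0.012     ]
[ 58  30 136] [ 56  32 136]
```

```bash
ls -la pics
```

```text
total 1348
drwxr-xr-x 2 agent agent   4096 Dec  7 02:18 .
drwxr-xr-x 3 agent agent   4096 Dec  7 02:18 ..
-rw-r--r-- 1 agent agent 359927 Dec  7 02:18 scene0.png
-rw-r--r-- 1 agent agent 377304 Dec  7 02:18 scene0z.png
-rw-r--r-- 1 agent agent 276195 Dec  7 02:18 top0.png
-rw-r--r-- 1 agent agent 350438 Dec  7 02:18 top0z.png
```

View pics/top0z.png

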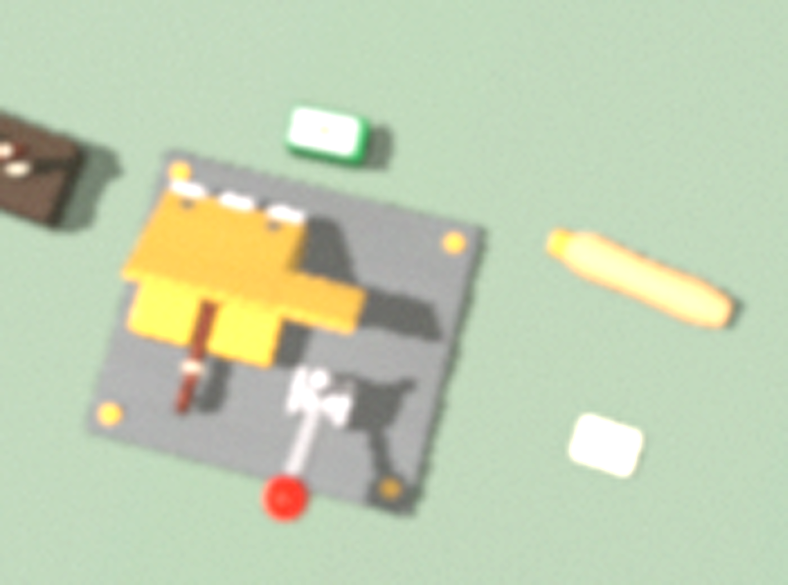

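View pics/scene0z.png

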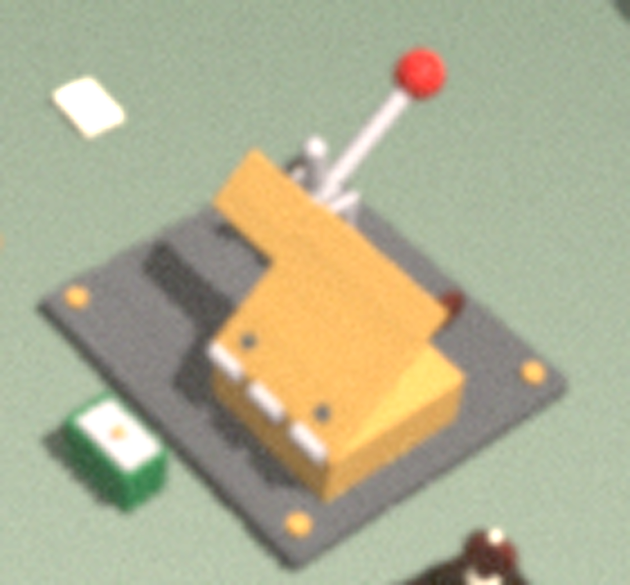

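The zoomed top view shows the plate corners at (170,150), (484,230), (412,515) and (90,432) in zoomed pixels. The ball is at (286,498) and the raised lip edge runs from (125,275) to about (360,330). The zoomed scene view shows three corners: (40,303), (298,570) and (567,383).

```bash
python3 - <<'E'
from h import *
d=pickle.load(open("c0.pkl","rb"));T,S=d["top"],d["scene"]
t=lambda p:(np.array(p)+.5)/4.5-.5+(235,160)
s=lambda p:(np.array(p)+.5)/4.5-.5+(300,140)
C=np.array([plane(T,t(p),.012) for p in[(170,150),(484,230),(412,515),(90,432)]])  # FL FR RR RL
print(C.round(4)); print([np.linalg.norm(C[i]-C[i-1]).round(4) for i in range(4)])
print([plane(S,s(p),.012).round(4) for p in[(298,570),(40,303),(567,383)]],"FL FR RL scene")
print("ball",tri(T,red(T)[0],S,s((420,73))))
o=C.mean(0);o[2]=0
f=(C[0]+C[1]-C[2]-C[3]);l=(C[0]+C[3]-C[1]-C[2]); yaw=(np.arctan2(f[1],f[0])+np.arctan2(-l[0],l[1]))/2
yaws=np.arctan2(f[1],f[0]),np.arctan2(-l[0],l[1]);print(o,yaws)
R=cv2.Rodrigues(np.array([0,0,yaw]))[0]
W=lambda p:o+R@(np.array(p)/1000)
pickle.dump((o,R),open("pose.pkl","wb"))
for n,p in dict(ball=(-92,-35,104),axis=(-35,-35,56),press=(27,45,50),hinge=(55,40,47)).items():print(n,W(p).round(4),proj(T,W(p)),(proj(S,W(p))-(300,140))*4.5)
# lip ends: left corner triangulated
for a,b in(((125,275),(448,318)),((357,332),(255,150)),((362,290),(213,203))):
    X=tri(T,t(a),S,s(b));print("lip",X.round(4),(R.T@(X-o)*1000).round(1))
# stand, sharpener
E
```

```text
[[0.6931 0.1923 0.012 ]
 [0.6396 0.0113 0.012 ]
 [0.4793 0.0578 0.012 ]
 [0.5309 0.2386 0.012 ]]
[np.float64(0.1686), np.float64(0.1888), np.float64(0.1669), np.float64(0.188)]
[array([0.6975, 0.1993, 0.012 ]), array([0.6448, 0.0166, 0.012 ]), array([0.5346, 0.2426, 0.012 ])] FL FR RL scene
ball [0.48794704 0.12113895 0.10560395]
[0.58573216 0.12499119 0.        ] (np.float64(-0.2805894347917446), np.float64(-0.2826190074662861))
ball [0.4876 0.1169 0.104 ] [[299.87134402 270.37105148]] [[410.14378415  69.7077679 ]]
axis [0.5424 0.1011 0.056 ] [[307.41285875 247.99604367]] [[309.38925548 192.76443902]]
press [0.6242 0.1607 0.05  ] [[282.96758041 216.10368393]] [[320.91630643 365.65940222]]
hinge [0.6497 0.1481 0.047 ] [[287.98696946 206.12925942]] [[264.97487467 392.206824  ]]
lip [0.606  0.2053 0.0986] [-2.8 82.8 98.6]
lip [0.5718 0.0839 0.0986] [ -2.  -43.4  98.6]
lip [0.5968 0.0802 0.082 ] [ 23.1 -40.   82. ]
```

```bash
cat > go.py <<'E'
import sys;from h import *
from workcell import env
o,R=pickle.load(open("pose.pkl","rb"));o=o+[.002,.003,0]
s=env.get_state();Q=s["orientation"]
D=R@np.diag([-1,1,-1.])   # tool x=-shaper x, y=shaper y, z down
p=np.array([float(v) for v in sys.argv[1:4]])  # tip target, shaper frame mm
w=o+R@(p/1000)-D[:,2]*.025
print("turn",cv2.Rodrigues(Q.T@D)[0].ravel().round(3),"shift mm",((Q.T@(w-s["tcp_pos"]))*1000).round(1),"t",s["time_s"])
tip=s["tcp_pos"]+Q[:,2]*.025
print("tip now shaper mm",(R.T@(tip-o)*1000).round(1),"F shaper",(R.T@s["ft_force"]).round(2),"w",s["grip_width"])
E
python3 go.py 27 45 170
```

```text
turn [-0.002 -0.    -0.091] shift mm [-523.7 -169.    48. ] t 0.1
tip now shaper mm [-479.1  261.   217.9] F shaper [ 0.18  0.21 -0.15] w 0.09302231304678708
```

```bash
python3 -m crank '[0,0,-0.091,-50,-17,0,0, 0,0,-0.091,-105,-34,0,0, 0,0,-0.091,-160,-51,0,0, 0,0,-0.091,-215,-68,0,0, 0,0,-0.091,-270,-85,0,0]' 10; python3 go.py 27 45 170
```

```text
time_s: 0.72
tcp_pos: [0.4218, 0.3333, 0.2433]
orientation: [[-0.961, 0.278, -0.001], [0.278, 0.961, -0.0], [0.0, -0.0, -1.0]]
ft_force: [0.6, 0.9, -0.7]
grip_width: 0.0476
turn [-0. -0. -0.] shift mm [-243.5 -106.1   48.3] t 0.725
tip now shaper mm [-216.4  151.2  218.3] F shaper [ 0.32  1.   -0.67] w 0.047605858302724145
```

```bash
python3 -m crank '[0,0,0,-50,-18,0,0, 0,0,0,-105,-36,0,0, 0,0,0,-160,-54,0,0, 0,0,0,-210,-72,0,0, 0,0,0,-210,-72,0,0]'; python3 -m crank '[0,0,0,0,0,0,0, 0,0,0,0,0,0,0]'; python3 go.py 27 45 110
```

```text
time_s: 1.35
tcp_pos: [0.6049, 0.2041, 0.2421]
orientation: [[-0.959, 0.282, -0.001], [0.282, 0.959, -0.001], [0.001, -0.001, -1.0]]
ft_force: [-0.2, 0.3, 0.4]
grip_width: 0.0008
time_s: 1.6
tcp_pos: [0.6014, 0.2082, 0.2437]
orientation: [[-0.961, 0.277, -0.001], [0.277, 0.961, 0.0], [0.001, -0.0, -1.0]]
ft_force: [-1.2, 0.4, -0.2]
grip_width: 0.0003
turn [-0.    -0.001  0.001] shift mm [-36.2 -35.9 108.7] t 1.6
tip now shaper mm [ -9.2  80.9 218.7] F shaper [-1.23  0.01 -0.21] w 0.00032097381456654627
```

```bash
python3 -m crank '[0,0,0,-36,-36,0,0, 0,0,0,-36,-36,50,0, 0,0,0,-36,-36,90,0, 0,0,0,-36,-36,108,0, 0,0,0,-36,-36,108,0]'; python3 -m crank '[0,0,0,0,0,0,0]'; python3 go.py 27 45 50;  python3 - <<'E'
from h import *
from workcell import env
for n,(x,y) in dict(top=(235,160),scene=(300,140)).items():
    c=env.camera(n);im=c["img"][y:y+130,x:x+140]
    cv2.imwrite(f"pics/{n}1z.png",cv2.convertScaleAbs(cv2.resize(im,None,fx=4.5,fy=4.5,interpolation=cv2.INTER_CUBIC),alpha=1.6))
E
```

```text
time_s: 2.22
tcp_pos: [0.6261, 0.1634, 0.1351]
orientation: [[-0.961, 0.277, -0.002], [0.277, 0.961, -0.0], [0.002, -0.001, -1.0]]
ft_force: [-0.5, -0.1, 0.1]
grip_width: 0.0006
time_s: 2.35
tcp_pos: [0.6281, 0.1632, 0.1377]
orientation: [[-0.961, 0.277, 0.003], [0.277, 0.961, 0.0], [-0.003, 0.001, -1.0]]
ft_force: [0.2, -0.2, 0.8]
grip_width: 0.0005
turn [0.001 0.003 0.001] shift mm [ 2.1 -0.1 62.7] t 2.35
tip now shaper mm [ 29.   45.1 112.7] F shaper [ 0.21 -0.19  0.8 ] w 0.000541157111255167
```

View pics/scene1z.png

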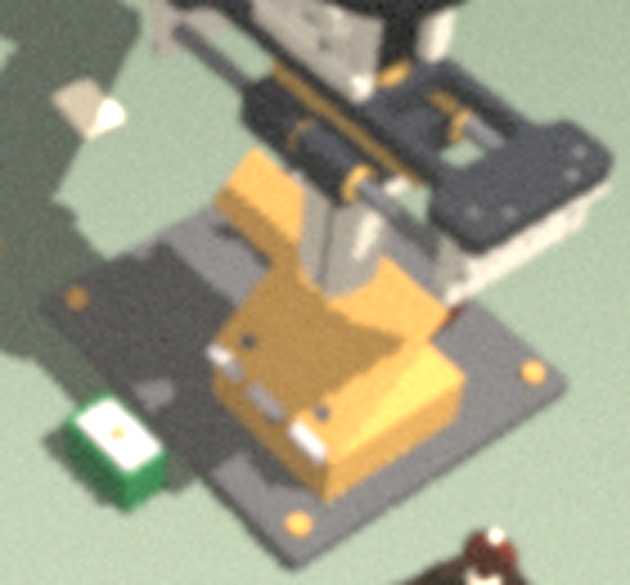

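The zoomed scene view has the closed fingertips at about (340,290), over the middle of the cover and not yet touching it. I'll lower slowly and watch the force.

```bash
python3 -m crank '[0,0,0,0,0,10,0, 0,0,0,0,0,20,0, 0,0,0,0,0,27,0, 0,0,0,0,0,34,0, 0,0,0,0,0,38,0]'; python3 go.py 27 45 50
```

```text
time_s: 3.08
tcp_pos: [0.627, 0.1625, 0.0971]
orientation: [[-0.961, 0.278, -0.0], [0.278, 0.961, -0.0], [0.0, -0.0, -1.0]]
ft_force: [0.0, 0.4, 1.7]
grip_width: 0.0005
turn [-0. -0. -0.] shift mm [ 1.1  0.9 22.1] t 3.075
tip now shaper mm [28.1 44.1 72.1] F shaper [-0.06  0.37  1.73] w 0.000513109786286583
```

```bash
python3 -m crank '[0,0,0,0,0,4,0, 0,0,0,0,0,8,0, 0,0,0,0,0,12,0, 0,0,0,0,0,15,0, 0,0,0,0,0,17,0]'; python3 go.py 27 45 50
```

```text
time_s: 3.7
tcp_pos: [0.6269, 0.1626, 0.0803]
orientation: [[-0.961, 0.278, -0.0], [0.278, 0.961, -0.0], [0.0, -0.0, -1.0]]
ft_force: [-0.0, 0.1, 1.9]
grip_width: 0.0001
turn [-0. -0. -0.] shift mm [1.  0.9 5.3] t 3.7
tip now shaper mm [28.  44.1 55.3] F shaper [-0.08  0.13  1.86] w 0.00012802808448716014
```

```bash
python3 -m crank '[0,0,0,0,0,1,0, 0,0,0,0,0,2,0, 0,0,0,0,0,3,0, 0,0,0,0,0,4,0, 0,0,0,0,0,4,0]'; python3 go.py 27 45 50
```

```text
time_s: 4.32
tcp_pos: [0.627, 0.1626, 0.0769]
orientation: [[-0.961, 0.278, -0.0], [0.278, 0.961, 0.0], [0.0, 0.0, -1.0]]
ft_force: [-2.5, 0.2, 3.5]
grip_width: 0.0004
turn [ 0. -0. -0.] shift mm [1.1 0.8 1.9] t 4.325
tip now shaper mm [28.1 44.2 51.9] F shaper [-2.51 -0.48  3.54] w 0.0003701562910731595
```

```bash
python3 -m crank '[0,0,0,0,0,1,0, 0,0,0,0,0,1,0]'; python3 go.py 27 45 50;python3 -m crank '[0,0,0,0,0,1,0, 0,0,0,0,0,1,0]'; python3 go.py 27 45 50
```

```text
time_s: 4.58
tcp_pos: [0.627, 0.1626, 0.0766]
orientation: [[-0.961, 0.278, 0.0], [0.278, 0.961, -0.0], [-0.0, 0.0, -1.0]]
ft_force: [-4.0, -1.2, 8.0]
grip_width: 0.0007
turn [ 0.  0. -0.] shift mm [1.1 0.8 1.6] t 4.575
tip now shaper mm [28.1 44.2 51.6] F shaper [-3.56 -2.24  7.99] w 0.0006752656395546106
time_s: 4.82
tcp_pos: [0.6269, 0.1626, 0.0759]
orientation: [[-0.961, 0.278, 0.0], [0.278, 0.961, -0.0], [-0.0, -0.0, -1.0]]
ft_force: [-5.8, -0.7, 8.9]
grip_width: 0.0002
turn [-0.  0. -0.] shift mm [1.  0.9 0.9] t 4.825
tip now shaper mm [28.  44.1 50.9] F shaper [-5.36 -2.31  8.91] w 0.0001687098419000357
```

```bash
python3 -m crank '[0,0,0,0,0,1,0, 0,0,0,0,0,1,0]'; python3 go.py 27 45 50;python3 - <<'E'
from h import *
from workcell import env
for n,(x,y) in dict(scene=(300,140)).items():
    c=env.camera(n);im=c["img"][y:y+130,x:x+140]
    cv2.imwrite(f"pics/{n}2z.png",cv2.convertScaleAbs(cv2.resize(im,None,fx=4.5,fy=4.5,interpolation=cv2.INTER_CUBIC),alpha=1.6))
E
```

```text
time_s: 5.08
tcp_pos: [0.627, 0.1626, 0.0757]
orientation: [[-0.961, 0.278, 0.001], [0.278, 0.961, -0.0], [-0.001, 0.0, -1.0]]
ft_force: [-7.1, -0.1, 15.0]
grip_width: 0.0004
turn [0.    0.001 0.   ] shift mm [1.1 0.8 0.7] t 5.075
tip now shaper mm [28.1 44.2 50.7] F shaper [-6.81 -2.09 14.97] w 0.000441220851600898
```

View pics/scene2z.png

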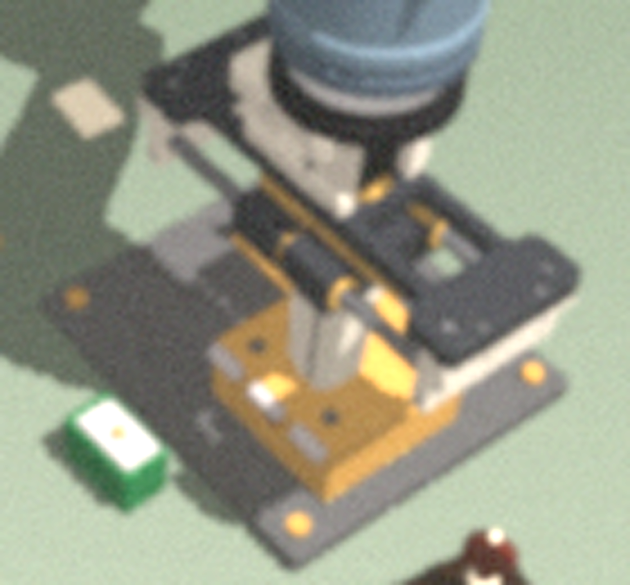

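The cover now lies flat on the block with the fingertips at about (330,375), and the force has risen to 15 N at tip height z 50.7 mm, which is a hard stop. Next I lift away and go behind the ball.

```bash
python3 -m crank '[0,0,0,0,0,-5,0, 0,0,0,0,0,-40,0, 0,0,0,0,0,-80,0, 0,0,0,0,0,-122,0, 0,0,0,0,0,-122,0]'; python3 go.py -145 -35 172
```

```text
time_s: 5.75
tcp_pos: [0.6296, 0.1627, 0.1997]
orientation: [[-0.961, 0.278, 0.008], [0.278, 0.961, 0.001], [-0.008, 0.003, -1.0]]
ft_force: [0.5, 0.0, -0.6]
grip_width: 0.0008
turn [ 0.003  0.008 -0.   ] shift mm [175.6 -80.    1.1] t 5.75
tip now shaper mm [ 30.8  45.1 174.7] F shaper [ 0.43  0.16 -0.58] w 0.0007753320841306832
```

```bash
python3 -m crank '[0,0,0,45,-20,0,0, 0,0,0,90,-40,0,0, 0,0,0,135,-60,0,0, 0,0,0,174,-80,0,0, 0,0,0,174,-80,0,0]'; python3 -m crank '[0,0,0,0,0,0,0, 0,0,0,0,0,0,0]'; python3 go.py -135 -35 97;python3 - <<'E'
from h import *
from workcell import env
d={}
for n,(x,y) in dict(top=(235,160),scene=(300,140)).items():
    c=env.camera(n);d[n]=c;im=c["img"][y:y+130,x:x+140]
    cv2.imwrite(f"pics/{n}3z.png",cv2.convertScaleAbs(cv2.resize(im,None,fx=4.5,fy=4.5,interpolation=cv2.INTER_CUBIC),alpha=1.6))
E
```

```text
time_s: 6.38
tcp_pos: [0.4341, 0.1339, 0.1943]
orientation: [[-0.961, 0.278, -0.004], [0.278, 0.961, -0.0], [0.003, -0.001, -1.0]]
ft_force: [0.0, 0.1, 0.4]
grip_width: 0.0004
time_s: 6.62
tcp_pos: [0.4389, 0.1341, 0.1954]
orientation: [[-0.961, 0.278, 0.0], [0.278, 0.961, 0.0], [-0.0, 0.0, -1.0]]
ft_force: [0.5, 0.5, 0.2]
grip_width: 0.0005
turn [ 0.  0. -0.] shift mm [-9.7  0.5 73.4] t 6.625
tip now shaper mm [-144.7  -35.5  170.4] F shaper [0.31 0.58 0.23] w 0.000506859283448504
```

View pics/scene3z.png

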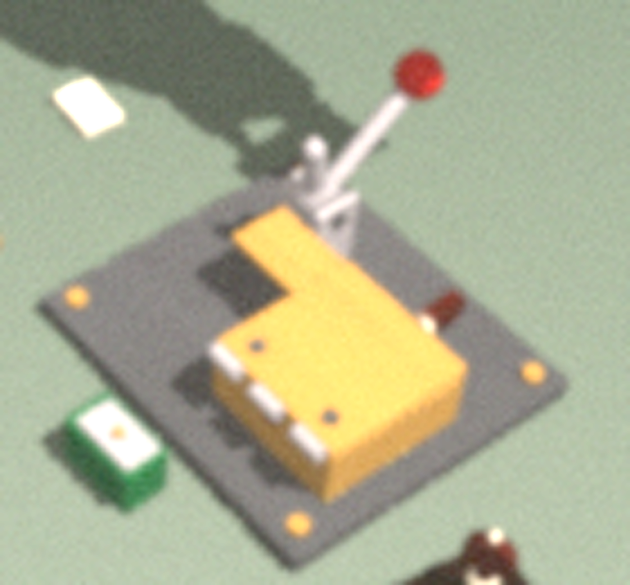

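View pics/top3z.png

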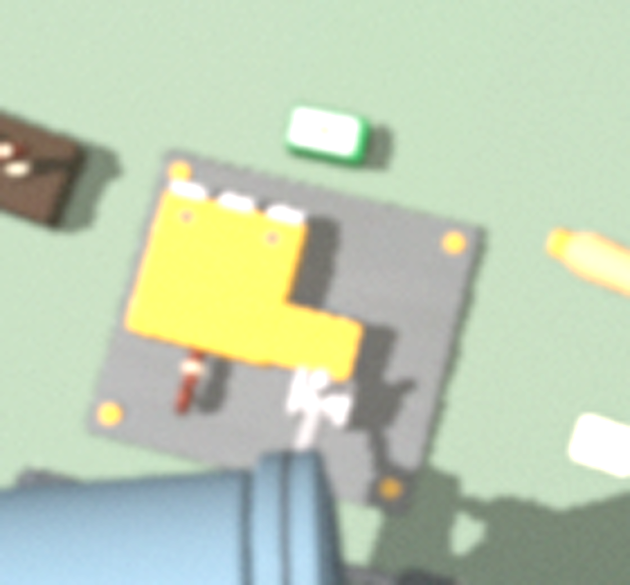

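In both pictures the cover is flat and the plate hasn't moved (corners still at (40,303) and (567,383)). I'll check the lip height from its left corner, at scene (467,363) and top (126,327).

```bash
python3 - <<'E'
from h import *
d=pickle.load(open("c0.pkl","rb"));T,S=d["top"],d["scene"];o,R=pickle.load(open("pose.pkl","rb"));o=o+[.002,.003,0]
t=lambda p:(np.array(p)+.5)/4.5-.5+(235,160)
s=lambda p:(np.array(p)+.5)/4.5-.5+(300,140)
for a,b in(((126,327),(467,363)),((350,382),(285,205)),((362,325),(233,238))):
    X=tri(T,t(a),S,s(b));print((R.T@(X-o)*1000).round(1))
E
python3 -m crank '[0,0,0,-5,0,25,0, 0,0,0,-5,0,50,0, 0,0,0,-10,0,74,0, 0,0,0,-10,0,74,0, 0,0,0,-10,0,74,0]'; python3 go.py -110 -35 97
```

```text
[-25.9  79.3  52.4]
[-25.5 -46.4  49. ]
[  7.  -45.2  47.5]
time_s: 7.35
tcp_pos: [0.4479, 0.1314, 0.1221]
orientation: [[-0.961, 0.278, 0.0], [0.278, 0.961, 0.0], [-0.0, 0.0, -1.0]]
ft_force: [0.4, -0.4, 0.0]
grip_width: 0.0005
turn [ 0.  0. -0.] shift mm [-25.3   0.6   0.2] t 7.35
tip now shaper mm [-135.3  -35.6   97.1] F shaper [ 0.52 -0.25  0.02] w 0.0005422543044700943
```

The cover measures flat: lip height is 47–52 mm, against 50 mm when shut. Now I push the lever.

```bash
python3 -m crank '[0,0,0,-6,0,0,0, 0,0,0,-12,0,0,0, 0,0,0,-18,0,0,0, 0,0,0,-24,0,0,0, 0,0,0,-30,0,0,0]'; python3 go.py -110 -35 97; python3 -m crank '[0,0,0,-5,0,0,0, 0,0,0,-10,0,0,0, 0,0,0,-15,0,0,0, 0,0,0,-20,0,0,0, 0,0,0,-25,0,0,0]'; python3 go.py -110 -35 97
```

```text
time_s: 7.98
tcp_pos: [0.4691, 0.125, 0.1209]
orientation: [[-0.96, 0.278, -0.016], [0.278, 0.96, 0.004], [0.016, -0.001, -1.0]]
ft_force: [-25.5, 9.7, 17.0]
grip_width: 0.0004
turn [-0.001 -0.016 -0.001] shift mm [-3.1  0.9 -1.2] t 7.975
tip now shaper mm [-113.5  -35.9   95.9] F shaper [-27.16   2.27  16.98] w 0.0004184226090075395
time_s: 8.6
tcp_pos: [0.4889, 0.1169, 0.1196]
orientation: [[-0.961, 0.277, -0.024], [0.277, 0.961, 0.001], [0.023, -0.006, -1.0]]
ft_force: [-29.2, 2.2, 19.3]
grip_width: 0.0004
turn [-0.006 -0.023  0.001] shift mm [18.2  3.1 -1.9] t 8.6
tip now shaper mm [-92.4 -38.2  94.7] F shaper [-28.67  -6.04  19.25] w 0.0003829641880040575
```

The force is far above the expected 6 N, so I stop and look.

```bash
python3 - <<'E'
from h import *
from workcell import env
for n,(x,y) in dict(top=(235,160),scene=(300,110)).items():
    c=env.camera(n);im=c["img"][y:y+130,x:x+140]
    cv2.imwrite(f"pics/{n}4z.png",cv2.convertScaleAbs(cv2.resize(im,None,fx=4.5,fy=4.5,interpolation=cv2.INTER_CUBIC),alpha=1.6))
E
python3 go.py -110 -35 97
```

```text
turn [-0.006 -0.021  0.001] shift mm [19.4  3.1 -1.9] t 8.7
tip now shaper mm [-91.2 -38.3  94.7] F shaper [-24.69  -6.35  15.35] w 0.0002659626070375913
```

View pics/scene4z.png

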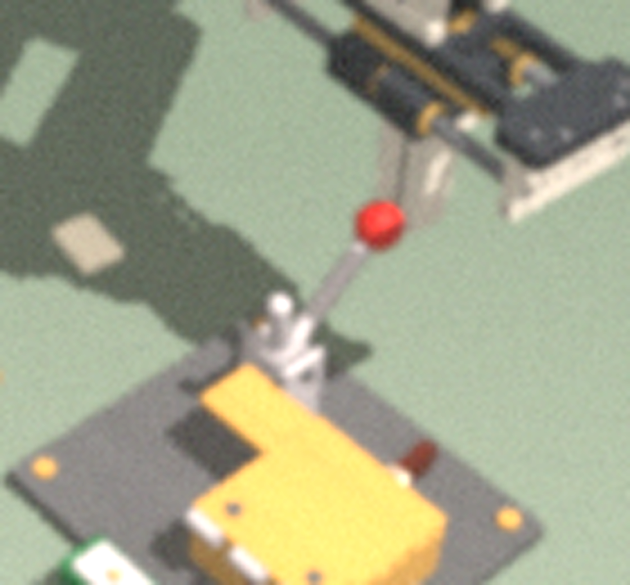

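View pics/top4z.png

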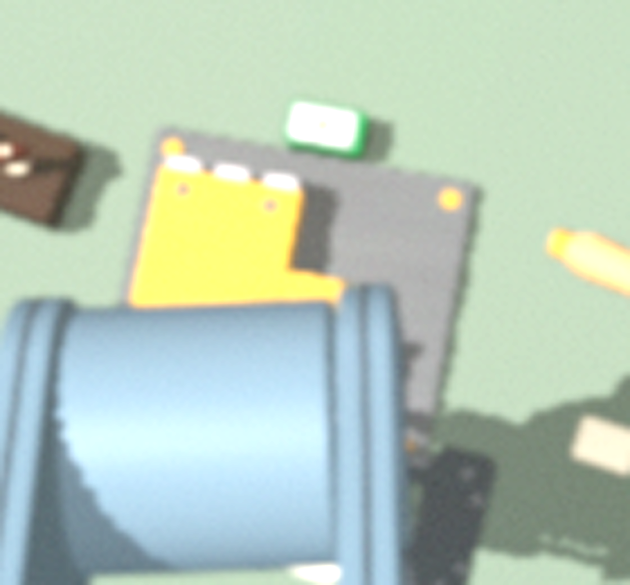

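The top picture shows the plate has slid forward: its front corners are now at (160,127) and (478,185), and its front edge is close to the sharpener. The vertical finger jammed against the ball by friction, because the ball's path first climbs steeply at 50°. I'll back off and remeasure, then push with a tilted finger along the arc.

```bash
python3 -m crank '[0,0,0,15,0,0,0, 0,0,0,40,0,0,0, 0,0,0,90,0,-20,0, 0,0,0,140,0,-60,0, 0,0,0,140,0,-60,0]'; python3 -m crank '[0,0,0,0,0,0,0, 0,0,0,0,0,0,0]';python3 - <<'E'
from h import *
from workcell import env
d={}
for n,(x,y) in dict(top=(235,150),scene=(300,140)).items():
    c=env.camera(n);d[n]=c;im=c["img"][y:y+130,x:x+140];print(red(c))
    cv2.imwrite(f"pics/{n}5z.png",cv2.convertScaleAbs(cv2.resize(im,None,fx=4.5,fy=4.5,interpolation=cv2.INTER_CUBIC),alpha=1.6))
pickle.dump(d,open("c5.pkl","wb"))
E
python3 go.py -110 -35 97
```

```text
time_s: 9.32
tcp_pos: [0.3649, 0.1559, 0.1841]
orientation: [[-0.961, 0.276, 0.005], [0.276, 0.961, 0.001], [-0.005, 0.002, -1.0]]
ft_force: [0.5, 1.2, -0.2]
grip_width: 0.0001
time_s: 9.57
tcp_pos: [0.3665, 0.1547, 0.181]
orientation: [[-0.96, 0.279, -0.001], [0.279, 0.96, -0.0], [0.001, -0.0, -1.0]]
ft_force: [0.0, 0.0, -0.4]
grip_width: 0.0004
(array([301.75, 260.9 ]), array([299, 258,   7,   7,  40], dtype=int32))
turn [-0.001 -0.002 -0.001] shift mm [-110.3    1.2   58.6] t 9.675
tip now shaper mm [-220.3  -36.   155.8] F shaper [-0.26 -0.02  0.13] w 0.0002913805746744578Traceback (most recent call last):
  File "<stdin>", line 5, in <module>
  File "h.py", line 16, in red
    n,l,s,ce=cv2.connectedComponentsWithStats(m.astype(np.uint8));i=1+np.argmax(s[1:,4]);return ce[i],s[i]
                                                                      ~~~~~~~~~^^^^^^^^^
    return _wrapfunc(a, 'argmax', axis=axis, out=out, **kwds)
    return bound(*args, **kwds)
ValueError: attempt to get argmax of an empty sequence
```

View pics/top5z.png

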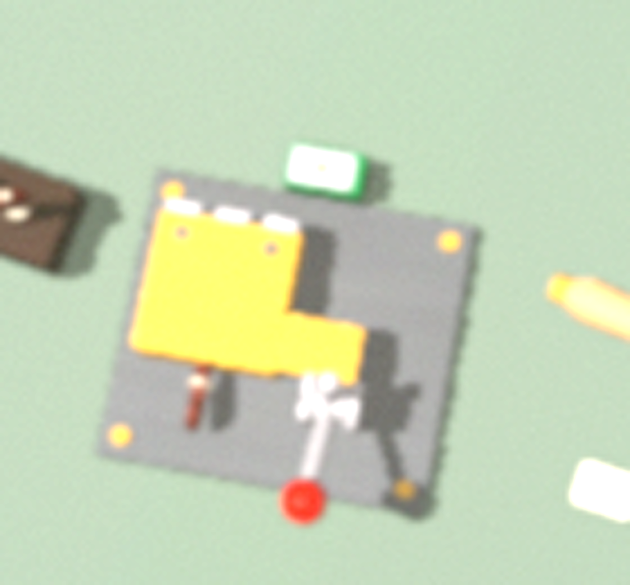

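The zoomed top view (offset 235,150) has the plate corners at (157,170), (480,228), (432,518) and (98,455). The ball is at (302,501), the cover is still shut, and the sharpener has moved only a few mm.

```bash
python3 - <<'E'
from h import *
from workcell import env
d=pickle.load(open("c0.pkl","rb"));T,S=d["top"],d["scene"]
o0,R0=pickle.load(open("pose.pkl","rb"))
t=lambda p:(np.array(p)+.5)/4.5-.5+(235,150)
C=np.array([plane(T,t(p),.012) for p in[(157,170),(480,228),(432,518),(98,455)]])
print([np.linalg.norm(C[i]-C[i-1]).round(4) for i in range(4)])
o=C.mean(0);o[2]=0
f=(C[0]+C[1]-C[2]-C[3]);l=(C[0]+C[3]-C[1]-C[2]); y=np.arctan2(f[1],f[0]),np.arctan2(-l[0],l[1]);print(o-o0,np.linalg.norm(o-o0),y)
yaw=np.mean(y);R=cv2.Rodrigues(np.array([0,0,yaw]))[0]
pickle.dump((o,R),open("pose.pkl","wb"))
print("ball predicted",(o+[.002,.003,0]+R@[-.092,-.035,.104]).round(4))
print("ball seen top at z104",plane(T,(301.75,260.9),.104), "orig seen",plane(T,(298.05,270.23),.104))
# sharpener top centre shift via bright green mask
c=env.camera("top")
for im in(T["img"],c["img"]):
    h=cv2.cvtColor(im,cv2.COLOR_BGR2HSV)[180:200,295:325];m=((h[...,1]>120)&(h[...,0]>50)&(h[...,0]<90)).astype(np.uint8);print("green",np.argwhere(m).mean(0),m.sum())
    h=im[180:200,295:325].min(2)>140;print("white",np.argwhere(h).mean(0)+(180,295),h.sum())
E
python3 go.py -110 -35 97
sed -n 1,3p go.py >/dev/null
```

```text
[np.float64(0.1686), np.float64(0.1918), np.float64(0.1684), np.float64(0.1927)]
[ 0.0195163  -0.00192677  0.        ] 0.01961118469589602 (np.float64(-0.20213845587904491), np.float64(-0.21511789288096508))
ball predicted [0.51   0.1109 0.104 ]
ball seen top at z104 [0.50904314 0.11219048 0.104     ] orig seen [0.48807273 0.12111788 0.104     ]
green [12.3 19.8] 10
white [188.51754386 306.36842105] 114
green [10.  19.5] 10
white [187.69291339 305.24409449] 127
turn [-0.001 -0.002 -0.074] shift mm [-132.6   -3.2   58.6] t 9.725
tip now shaper mm [-241.9  -22.   155.8] F shaper [-0.53  0.76 -0.77] w 0.0002442541637222033
```

```bash
cat > arc.py <<'E'
import sys;from h import *
from workcell import env
o,R=pickle.load(open("pose.pkl","rb"));o=o+[.001,.0035,0]
s=env.get_state();Q=s["orientation"];a=np.radians(30)
D=R@cv2.Rodrigues(np.array([0,-a,0]))[0]@np.diag([-1,1,-1.])
n=np.array([np.cos(a),0,np.sin(a)]);z=np.array([np.sin(a),0,-np.cos(a)])
print("turn",cv2.Rodrigues(Q.T@D)[0].ravel().round(3),"F",(R.T@s["ft_force"]).round(1),"t",s["time_s"])
print("tip now",(R.T@(s["tcp_pos"]+Q[:,2]*.025-o)*1000).round(1))
for ph,g in((-50,35),(-50,20),(-45,20),(-40,20),(-35,20),(-30,20),(-25,20),(-20,20),(-15,20),(-10,20),(-5,20),(0,20),(5,20)):
    r=np.radians(ph);B=np.array([-35+75*np.sin(r),-35,56+75*np.cos(r)])
    tip=B-g*n+8*z; w=o+R@(tip/1000)-D[:,2]*.025
    print(ph,g,"tip",tip.round(1),"shift",(Q.T@(w-s["tcp_pos"])*1000).round(1))
E
python3 arc.py
```

```text
turn [-0.02  -0.525 -0.072] F [-0.5  0.8 -0.8] t 9.725
tip now [-240.9  -22.3  155.8]
-50 35 tip [-118.8  -35.    79.8] shift [-110.3   -4.5   79.2]
-50 20 tip [-105.8  -35.    87.3] shift [-123.3   -3.6   71.7]
-45 20 tip [-101.4  -35.    92.1] shift [-127.7   -3.3   66.8]
-40 20 tip [-96.5 -35.   96.5] shift [-132.5   -2.9   62.4]
-35 20 tip [-91.3 -35.  100.5] shift [-137.6   -2.5   58.4]
-30 20 tip [-85.8 -35.  104. ] shift [-143.1   -2.1   54.9]
-25 20 tip [-80. -35. 107.] shift [-148.9   -1.7   51.9]
-20 20 tip [-74.  -35.  109.5] shift [-154.9   -1.2   49.4]
-15 20 tip [-67.7 -35.  111.5] shift [-161.2   -0.8   47.4]
-10 20 tip [-61.3 -35.  112.9] shift [-167.5   -0.3   45.9]
-5 20 tip [-54.9 -35.  113.8] shift [-174.     0.2   45.1]
0 20 tip [-48.3 -35.  114.1] shift [-180.5    0.7   44.8]
5 20 tip [-41.8 -35.  113.8] shift [-187.     1.1   45.1]
```

```bash
python3 -m crank '[-0.005,-0.13,-0.018,-15,-4,0,0, -0.01,-0.26,-0.036,-30,-4,15,0, -0.015,-0.39,-0.054,-50,-4,30,0, -0.02,-0.525,-0.072,-65,-4,50,0, -0.02,-0.525,-0.072,-80,-4,70,0]'; python3 -m crank '[0,0,0,0,0,0,0, 0,0,0,0,0,0,0]'; python3 arc.py
```

```text
time_s: 10.35
tcp_pos: [0.4392, 0.1292, 0.1095]
orientation: [[-0.848, 0.204, 0.489], [0.176, 0.979, -0.102], [-0.5, -0.0, -0.866]]
ft_force: [-0.5, 0.1, 0.9]
grip_width: 0.0006
time_s: 10.6
tcp_pos: [0.4417, 0.1287, 0.1119]
orientation: [[-0.847, 0.207, 0.49], [0.18, 0.978, -0.104], [-0.501, 0.0, -0.865]]
ft_force: [0.1, -1.1, 0.9]
grip_width: 0.0003
turn [ 0.     0.001 -0.   ] F [ 0.3 -1.1  0.9] t 10.6
tip now [-148.9  -32.    90.2]
-50 35 tip [-118.8  -35.    79.8] shift [-20.8  -3.   24.1]
-50 20 tip [-105.8  -35.    87.3] shift [-35.8  -3.   24.2]
-45 20 tip [-101.4  -35.    92.1] shift [-42.1  -3.   22.2]
-40 20 tip [-96.5 -35.   96.5] shift [-48.5  -3.   20.8]
-35 20 tip [-91.3 -35.  100.5] shift [-55.   -3.   19.9]
-30 20 tip [-85.8 -35.  104. ] shift [-61.5  -3.   19.7]
-25 20 tip [-80. -35. 107.] shift [-68.  -3.  20.]
-20 20 tip [-74.  -35.  109.5] shift [-74.5  -3.   20.8]
-15 20 tip [-67.7 -35.  111.5] shift [-80.9  -3.   22.3]
-10 20 tip [-61.3 -35.  112.9] shift [-87.1  -3.   24.2]
-5 20 tip [-54.9 -35.  113.8] shift [-93.2  -3.   26.7]
0 20 tip [-48.3 -35.  114.1] shift [-99.   -3.   29.8]
5 20 tip [-41.8 -35.  113.8] shift [-104.5   -3.    33.3]
```

```bash
python3 -m crank '[0,0,0,-7,-3,12,0, 0,0,0,-18,-3,24,0, 0,0,0,-25,-3,24,0, 0,0,0,-31,-3,24,0, 0,0,0,-31,-3,24,0]'; python3 arc.py | head -5;  python3 - <<'E'
from h import *
from workcell import env
for n,(x,y) in dict(scene=(300,110)).items():
    c=env.camera(n);im=c["img"][y:y+130,x:x+160]
    cv2.imwrite(f"pics/{n}6z.png",cv2.convertScaleAbs(cv2.resize(im,None,fx=4.5,fy=4.5,interpolation=cv2.INTER_CUBIC),alpha=1.6))
E
```

```text
time_s: 11.22
tcp_pos: [0.4798, 0.1177, 0.1069]
orientation: [[-0.846, 0.207, 0.492], [0.18, 0.978, -0.103], [-0.502, 0.001, -0.865]]
ft_force: [0.3, 0.1, 0.0]
grip_width: 0.0006
turn [ 0.001  0.003 -0.001] F [0.3 0.2 0. ] t 11.225
tip now [-109.3  -34.8   85.2]
-50 35 tip [-118.8  -35.    79.8] shift [10.9 -0.2 -0. ]
-50 20 tip [-105.8  -35.    87.3] shift [-4.1 -0.1  0. ]
-45 20 tip [-101.4  -35.    92.1] shift [-10.4  -0.1  -1.9]
```

View pics/scene6z.png

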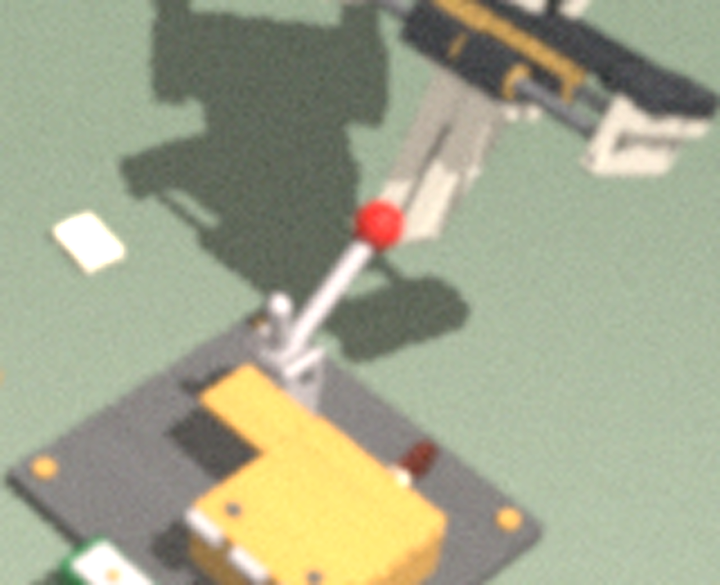

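The finger is tilted just behind and under the ball, which is at (380,225). I push along the arc in small steps, watching the force.

```bash
python3 -m crank '[0,0,0,-4,0,0,0, 0,0,0,-7,0,-1,0, 0,0,0,-10,0,-2,0, 0,0,0,-13,0,-3,0]'; python3 arc.py | head -4
```

```text
time_s: 11.78
tcp_pos: [0.4866, 0.116, 0.1145]
orientation: [[-0.848, 0.207, 0.488], [0.179, 0.978, -0.103], [-0.499, -0.0, -0.867]]
ft_force: [-6.1, 3.3, -1.9]
grip_width: 0.0005
turn [ 0.    -0.002  0.001] F [-6.7  2.  -1.9] t 11.775
tip now [-102.4  -35.1   92.8]
-50 35 tip [-118.8  -35.    79.8] shift [20.7  0.2  3.1]
-50 20 tip [-105.8  -35.    87.3] shift [5.7 0.1 3.1]
```

```bash
python3 -m crank '[0,0,0,-4,0,-1,0, 0,0,0,-8,0,-2,0, 0,0,0,-12,0,-3,0, 0,0,0,-16,0,-3,0, 0,0,0,-20,0,-3,0]'; python3 arc.py
```

```text
time_s: 12.4
tcp_pos: [0.502, 0.1126, 0.1274]
orientation: [[-0.848, 0.207, 0.488], [0.179, 0.978, -0.104], [-0.499, -0.001, -0.867]]
ft_force: [-7.1, 2.5, 1.0]
grip_width: 0.0004
turn [-0.    -0.001  0.001] F [-7.5  0.9  1. ] t 12.4
tip now [-86.6 -35.3 105.7]
-50 35 tip [-118.8  -35.    79.8] shift [40.8  0.3  6.4]
-50 20 tip [-105.8  -35.    87.3] shift [25.8  0.3  6.4]
-45 20 tip [-101.4  -35.    92.1] shift [19.6  0.3  4.4]
-40 20 tip [-96.5 -35.   96.5] shift [13.2  0.3  3. ]
-35 20 tip [-91.3 -35.  100.5] shift [6.7 0.3 2.1]
-30 20 tip [-85.8 -35.  104. ] shift [0.2 0.3 1.8]
-25 20 tip [-80. -35. 107.] shift [-6.4  0.3  2.1]
-20 20 tip [-74.  -35.  109.5] shift [-12.9   0.3   3. ]
-15 20 tip [-67.7 -35.  111.5] shift [-19.2   0.2   4.4]
-10 20 tip [-61.3 -35.  112.9] shift [-25.5   0.2   6.3]
-5 20 tip [-54.9 -35.  113.8] shift [-31.5   0.2   8.8]
0 20 tip [-48.3 -35.  114.1] shift [-37.3   0.2  11.8]
5 20 tip [-41.8 -35.  113.8] shift [-42.9   0.2  15.3]
```

```bash
python3 -m crank '[0,0,0,-4,0,0,0, 0,0,0,-8,0,0,0, 0,0,0,-12,0,1,0, 0,0,0,-16,0,2,0, 0,0,0,-20,0,3,0]'; python3 arc.py|head -2;  python3 -m crank '[0,0,0,-4,0,1,0, 0,0,0,-8,0,3,0, 0,0,0,-11,0,5,0, 0,0,0,-14,0,6,0, 0,0,0,-16,0,8,0]'; python3 arc.py|head -2
python3 - <<'E'
from h import *
from workcell import env
for n,(x,y) in dict(scene=(300,110)).items():
    c=env.camera(n);im=c["img"][y:y+130,x:x+160]
    cv2.imwrite(f"pics/{n}7z.png",cv2.convertScaleAbs(cv2.resize(im,None,fx=4.5,fy=4.5,interpolation=cv2.INTER_CUBIC),alpha=1.6))
E
```

```text
time_s: 13.02
tcp_pos: [0.523, 0.1087, 0.1361]
orientation: [[-0.846, 0.206, 0.492], [0.179, 0.978, -0.103], [-0.502, 0.001, -0.865]]
ft_force: [-0.5, 1.6, -0.0]
grip_width: 0.0008
turn [0.001 0.003 0.   ] F [-0.8  1.5 -0. ] t 13.025
tip now [-65.1 -34.7 114.5]
time_s: 13.65
tcp_pos: [0.5399, 0.105, 0.1368]
orientation: [[-0.846, 0.206, 0.491], [0.179, 0.978, -0.103], [-0.502, 0.001, -0.865]]
ft_force: [0.3, 0.1, -0.1]
grip_width: -0.0001
turn [0.001 0.002 0.   ] F [ 0.2  0.1 -0.1] t 13.65
tip now [-47.9 -34.8 115.1]
```

View pics/scene7z.png

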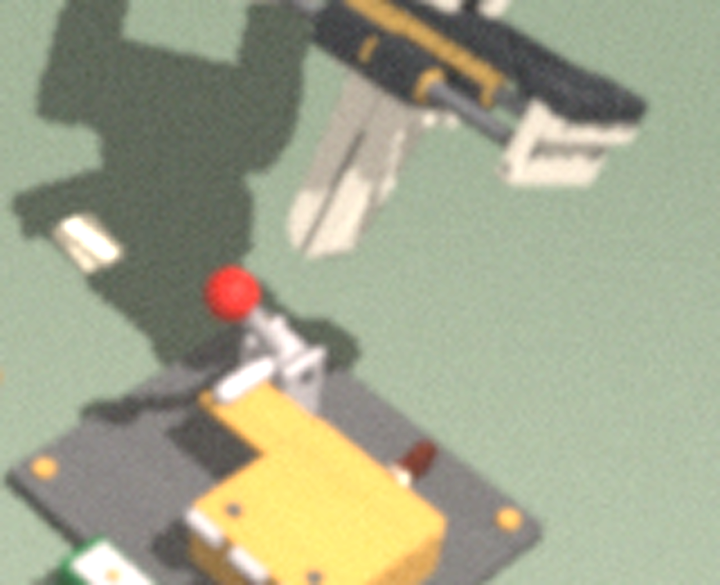

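The lever has snapped over: the ball is at (232,293) and the nose lies over the cover's ear. I retract and check everything.

```bash
python3 -m crank '[0,0,0,15,0,-20,0, 0,0,0,30,0,-50,0, 0,0,0,50,0,-90,0, 0,0,0,70,0,-130,0, 0,0,0,80,0,-140,0]'; python3 -m crank '[0,0,0,0,0,0,0, 0,0,0,0,0,0,0]'; python3 - <<'E'
from h import *
from workcell import env
o,R=pickle.load(open("pose.pkl","rb"));o=o+[.001,.0035,0]
d0=pickle.load(open("c0.pkl","rb"))
T=env.camera("top");S=env.camera("scene");pickle.dump(dict(top=T,scene=S),open("c8.pkl","wb"))
u=red(T);print(u)
print("ball expected locked",proj(T,o+R@[.003,-.035,.121]),"seen",(R.T@(plane(T,u[0],.121)-o)*1000).round(1))
for n,c,(x,y) in(("top",T,(235,150)),("scene",S,(300,140))):
    cv2.imwrite(f"pics/{n}8z.png",cv2.convertScaleAbs(cv2.resize(c["img"][y:y+130,x:x+170],None,fx=4.5,fy=4.5,interpolation=cv2.INTER_CUBIC),alpha=1.6))
cv2.imwrite("pics/top8.png",T["img"])
print(env.get_state()["ft_force"])
E
```

```text
time_s: 14.32
tcp_pos: [0.4025, 0.1344, 0.2193]
orientation: [[-0.845, 0.205, 0.494], [0.178, 0.979, -0.102], [-0.504, 0.002, -0.864]]
ft_force: [-0.1, -0.4, -0.2]
grip_width: 0.0006
time_s: 14.58
tcp_pos: [0.4038, 0.1337, 0.2171]
orientation: [[-0.847, 0.206, 0.49], [0.179, 0.978, -0.103], [-0.501, 0.0, -0.866]]
ft_force: [0.2, -0.4, 0.0]
grip_width: 0.0002
(array([309.12820513, 219.12820513]), array([306, 216,   7,   7,  39], dtype=int32))
ball expected locked [[309.28959818 219.66440264]] seen [  4.2 -34.4 121. ]
[-0.50561305  0.38641773  0.58367214]
```

View pics/top8z.png

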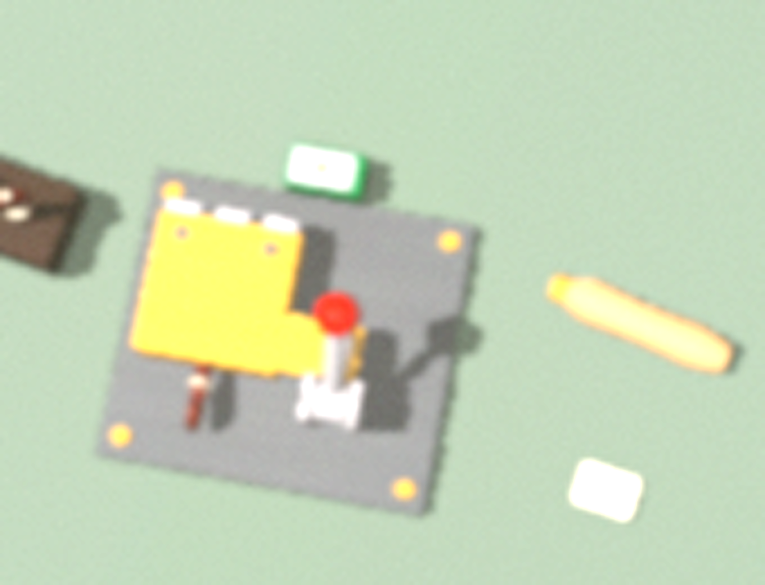

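View pics/scene8z.png

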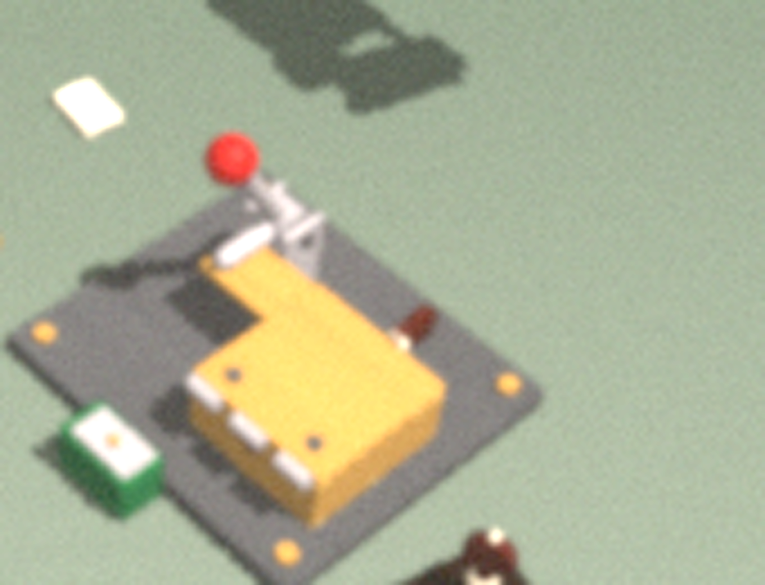

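View pics/top8.png

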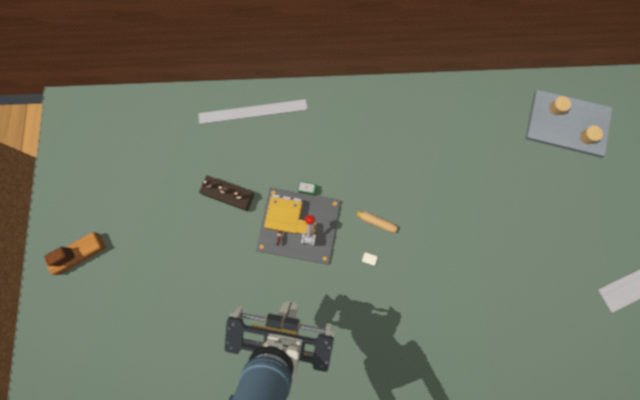

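The ball is at its locked position (x 4, y -34 mm, against 3, -35), the nose is over the ear and the cover is flat. The plate is where it was after the slip, and the gripper is clear.

```bash
python3 -c "
from workcell import env
print(env.finish_job())"
```

```text
the job is handed in; nothing more can be done
None
```

The cover is pressed shut and the lever is snapped into lock, but my first push on the lever slid the shaper about 20 mm out of place. I handed the job in at about 14.7 s; no verdict was reported.

- **Cover:** I pressed it down with closed fingertips until it hit a hard stop at z ≈ 51 mm, with about 15 N, more than the suggested 2–5 N. The lip then measured 47–52 mm high, against 50 mm when shut, and the final pictures still show it flat.
- **First lever push (failed):** I pushed with a vertical finger and it jammed on the ball by friction, reaching nearly 30 N. That slid the shaper about 20 mm and turned it about 0.07 rad (limit 40 mm). It also nudged the sharpener about 3–4 mm (limit 25 mm).
- **Second lever push:** I backed off, measured again, tilted the finger 30° and followed the ball's arc with about 7 N. The lever snapped over by itself.
- **Last checks:** The ball is at x 4, y -34 mm, against 3, -35 when locked, and the nose lies over the cover's ear. The plate looks flat and did not move in the second push. The stand, nut and reamer look unmoved. I only checked the pegs by eye, and they seem to stand in place. The gripper is well clear, with force readings near zero.
- **Disagreement:** The two cameras differed by 4–8 mm on the plate corners, so I averaged them.

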